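# Pick the single-pin insert from the crate and set it on the cross slide

## Task

Pick the insert with a rectangular foot and one round pin out of the crate of mould inserts and set it upright on the cross slide, flat on the plate between the two low brass strips, lengthwise with them and about midway along. Set it down rather than drop it. Leave its look-alikes, the two-pin insert and the round-footed insert, standing where they are.

Things in the scene. Friction and masses are not known exactly. Their poses are not given: they have to be found in the camera images.
- insert: The part to move: bright steel, 0.3 kg, upright in the crate. Foot 50 (along its x) x 30 (y) x 20 mm high; one round pin, 22 mm diameter, 40 mm tall, upright on its middle (60 mm overall). Origin: centre of underside, z up. Grip the pin from above at any yaw. Crate: fixed black tray 225 x 315 mm, walls 30 mm high; six bright parts, none over 60 mm tall, stand in it about 95 mm apart, in two rows.
- twin_insert: Look-alike to leave alone, in the crate: same rectangular foot 50 x 30 x 20 mm, but two thinner round pins, 14 mm diameter and 40 mm tall, 30 mm apart along its x. Origin: centre of its underside; z up. (Also in the crate: a plain 50 x 30 x 20 mm block, a plain 30 mm diameter x 45 mm cylinder and a 40 mm diameter x 25 mm collar.)
- round_insert: Look-alike to leave alone, in the crate: round foot 46 mm diameter x 20 mm, with one round pin 22 mm diameter and 40 mm tall. Origin: centre of its underside; z up. (Nothing between crate and slide is higher than 90 mm above the bench.)
- bed (a point): Centre of the top of the aluminium plate (100 x 76 mm, level, 70 mm above the bench) on the fixed dark iron cross slide (260 x 150 mm, handwheel at one end). Two brass strips, 90 x 8 mm, 6 mm high, stand on it along the point's x, one each side, 56 mm apart along y. z up. The insert's underside belongs here, its x along this x, either way round.
Things that resemble listed ones, but are neither listed nor needed, are in the scene too. Leave any brown or pink look-alike of the insert alone.

How it is judged:
By the outcome, as a careful person would: the job done as asked, in the order asked, and still so for the second after the job is handed in, with the robot touching nothing.
It also fails if it takes over 40 s, if anything falls off the work surface, if the arm or the gripper's body presses on something with over 40 N, if the wrist force passes 120 N, or if a joint passes its speed limit or range.

## Robot

A 6-joint arm with a two-finger parallel gripper is mounted at the origin on the work surface. World frame = base frame: x ahead of the robot, y to its left, z up, the work surface at z = 0. Lengths are in m, angles in degrees, forces in N, time in s.
With the tool pointing down it reaches from about 0.225 to 0.725 m from the base axis. Payload 3.1 kg.
Tool frame: the origin (TCP) lies midway between the tips of the shut fingers; the grasp point (between the pads) lies 19 mm behind it; z points along the fingers, y is the direction in which the jaws open and shut (so a half turn about z gives the same grasp; the last joint's range is limited). The gripper opens to 85 mm and grips with 20 to 120 N. Pads are 22 mm wide; open, the fingers measure 114 mm over their backs; the gripper's body (76 mm by 85 mm) begins 54 mm behind the grasp point. The pads swing forward as they close: fully open they stand 13 mm farther back than shut.
Start: joints at [67.792, 2.75, 5.684, 92.934, 0, 82.678], TCP at [0.135, 0.507, 0.231] pointing down, gripper open.
Joint ranges: [-166.93, 166.93], [-56.73, 111.36], [-69.38, 81.34], [-121.58, 131.49], [-85.45, 84.26], [-180, 180]. Speed limits (degrees/s): [159.86, 159.86, 180, 180, 180, 180].

## Interface

Orientations are given as a 3x3 rotation matrix whose columns are the frame's x, y, z axes.
In Python, from bench import ctrl, imaging gives the robot as it stands.
- The arm moves only by the tool servo_tool, never from a script. Its argument "targets" is a list that holds one entry, the list of rows, each a list of 6 numbers: the shift along the tool's x, y, z in mm, then the turn, a rotation vector about the tool's x, y, z in degrees. In form: [[[tx, ty, tz, ax, ay, az], ...]]. A call has exactly 10 rows; each row shifts and turns the commanded pose from where the row before left it, along the tool's axes as they then stand; what a row does not reach is not made up. A row lasts 1/12 s, in which the tool goes at most 41.7 mm and 7.16 degrees, less where a joint would pass 70% of its speed; a pose out of reach is approached as far as the arm can. A call with a gripper value outside its range is refused whole. "grip" is the opening in per cent of the stroke, from 0 (shut) to 100 (fully open), set as the call begins (left out, the last holds). The fingers move at their own pace and stop on an object; "squeeze" is the grip in N (left out, the last holds). Time passes only in rows, so rows that do not move let the fingers close, or fill a call up. It gives the time, the measured TCP pose, the force and the opening at its end, in the units of the state.
- ctrl.get_obs(): the state, without advancing time (a new reading comes with each control period).
- imaging.grab_frame(name): name is "scene" or "top"; returns the picture (480x640x3 uint8, red, green, blue); there is no depth.
- imaging.calibration(name): a dict with "fx", "fy", "cx", "cy" (pixels), "k1" (the pictures are not rectified: a ray, as slopes to the right and down, at radius r is drawn at 1 + k1 r^2 times it, then the intrinsics apply), "view" (4x4, takes a point from world to camera coordinates). Camera axes: x right, y up, looking along -z (the intrinsics and any distortion apply to the point x, -y, -z); pixel columns grow to the right and rows downward; lengths in m; the calibration is good to about 2 mm. A picture is of the moment at which its call begins. calibration takes no time and is no camera call.
- ctrl.job_done(): hands the job in, once; it reports no verdict.
Trained networks look in the newest picture that a camera, given by its name, has taken for a name from the list of things; names that differ only in an ending like _2 or _b are one class to them, and where a whole thing is asked for, a point or a joint stands for the part that bears it (a point fixed in the world has none). Each returns a list of dicts, best first, with "conf" (0 to 1); they miss things now and then, are a little off and sometimes report something else, mostly with a low value. They report only what shows in the picture. A call takes as long as a camera call. They do not tell look-alikes from the thing itself.
- imaging.cut_out(query, camera): "mask" (480x640 bool, what is visible of it) and "bbox" ([left, top, width, height] in pixels, round what is visible of it).
The state is a dict: "clock": time; "joint_positions": joint angles; "qd": joint speeds; "effort": joint torques, N m; "eef_pos": TCP position; "eef_rot": TCP orientation; "force": force on the tool from outside, world axes, zero at the start; "ft_torque": the same for the moment, N m; "opening": finger opening in m.
Only numpy, scipy, OpenCV 4.12 (cv2) and the standard library are available. Lean on these libraries where they do the work, as an engineer would, in place of code of your own. Each camera call takes 0.05 s, during which the arm holds its last target.

## Working session

There is one attempt and no reset: what is moved stays moved. The work goes in short steps, Python scripts to look and compute and a tool call to move; the robot and the scene stay as the last step left them, time stands still between calls to the robot, and variables do not carry over. Pictures are saved under pics/ and viewed, and the job is handed in when it is done.

Besides the shell and the picture viewer there is one more tool, called after "Request:" as a command line: name --argument value ..., lists and objects as JSON in quotes. servo_tool: Moves the arm, as the interface text tells. Its arguments: {"type":"object","properties":{"targets":{"type":"array","items":{"type":"array","items":{"type":"array","items":{"type":"number"}}}},"grip":{"type":"number"},"squeeze":{"type":"number"}},"required":["targets"]}

```bash
mkdir -p pics; cat > h.py <<'E'
import numpy as np, cv2
from bench import ctrl, imaging
def save(n,im,): cv2.imwrite(f'pics/{n}.png',cv2.cvtColor(im,cv2.COLOR_RGB2BGR))
E
python3 - <<'E'
from h import *
for c in ("scene","top"):
    im=imaging.grab_frame(c); save(c+"0",im); np.save(c+"0.npy",im)
    k=imaging.calibration(c); print(c,{a:np.round(b,4).tolist() for a,b in k.items()})
o=ctrl.get_obs(); print(o)
E
```

```text
scene {'fx': 598.6925, 'fy': 598.6925, 'cx': 318.418, 'cy': 234.2288, 'k1': -0.1967, 'view': [[-0.797, 0.6039, -0.0111, 0.4938], [-0.5024, -0.6526, 0.5672, 0.2948], [0.3352, 0.4576, 0.8235, -1.2247], [0.0, 0.0, 0.0, 1.0]]}
top {'fx': 509.0431, 'fy': 509.0431, 'cx': 318.2065, 'cy': 243.1543, 'k1': 0.0301, 'view': [[-0.01, -0.9999, 0.0037, -0.0062], [0.993, -0.0095, 0.1174, -0.6455], [-0.1174, 0.0049, 0.9931, -1.0126], [0.0, 0.0, 0.0, 1.0]]}
{'clock': 0.1, 'joint_positions': array([6.77923764e+01, 2.78639795e+00, 5.60072596e+00, 9.29348676e+01,
       2.95158004e-04, 8.26760387e+01]), 'qd': array([ 0.08359556, -0.1455543 ,  0.27205749, -0.02110096, -0.03308623,
        0.00823138]), 'effort': array([ 2.21933042e-03, -3.39850760e+01,  3.20935714e+01,  1.59033778e-02,
       -1.19522010e-04,  9.87291315e-07]), 'eef_pos': array([0.134661  , 0.50685654, 0.23025587]), 'eef_rot': array([[-9.66449250e-01,  2.56856395e-01, -7.99934449e-04],
       [ 2.56857495e-01,  9.66447330e-01, -1.94580467e-03],
       [ 2.73302139e-04, -2.08599063e-03, -9.99997787e-01]]), 'force': array([ 0.38115812, -0.24031028,  0.39960535]), 'ft_torque': array([-0.00540393, -0.00682461, -0.03447022]), 'opening': 0.0856384665690409}
```

View pics/scene0.png

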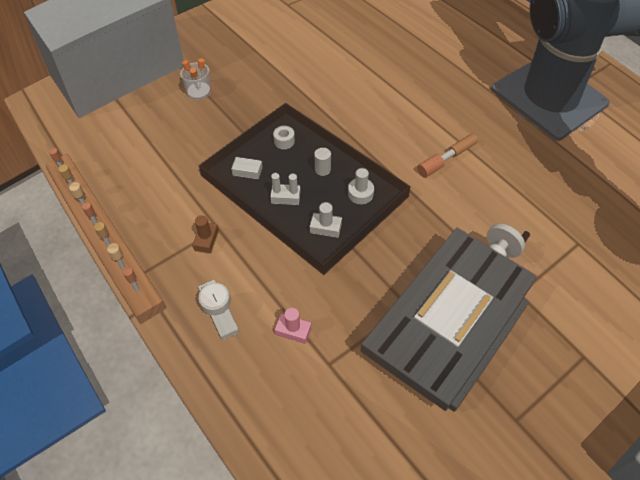

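View pics/top0.png

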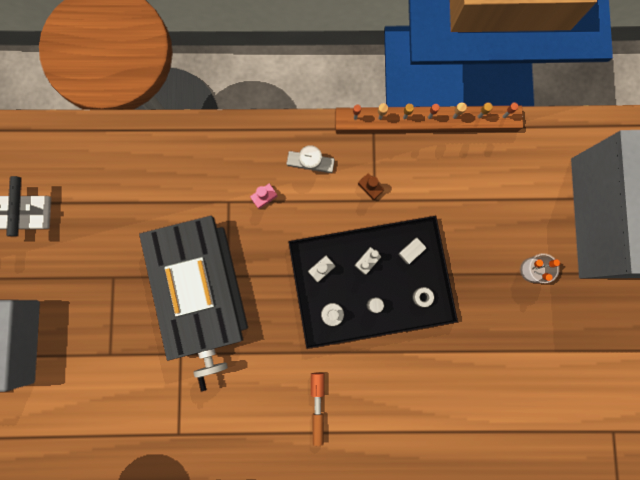

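```bash
cat >> h.py <<'E'
from scipy.optimize import least_squares
def proj(c,P):
    k=imaging.calibration(c); P=np.atleast_2d(P); q=P@np.array(k['view'])[:3,:3].T+np.array(k['view'])[:3,3]
    s=np.stack([q[:,0]/-q[:,2],-q[:,1]/-q[:,2]],1); r2=(s**2).sum(1,keepdims=True)
    s=s*(1+k['k1']*r2); return s*[k['fx'],k['fy']]+[k['cx'],k['cy']]
def plane(c,uv,z):
    return least_squares(lambda p:(proj(c,[p[0],p[1],z])-uv).ravel(),[0.4,0]).x
E
python3 - <<'E'
from h import *
for c in ("scene","top"):
    for q in ("insert","bed"):
        try:
            for d in imaging.cut_out(q,c)[:4]:
                m=d['mask']; ys,xs=np.nonzero(m); print(c,q,round(d['conf'],2),d['bbox'],xs.mean().round(1),ys.mean().round(1),m.sum())
                np.save(f'm_{c}_{q}_{int(xs.mean())}.npy',m)
        except Exception as e: print(e)
s=np.load('scene0.npy');t=np.load('top0.npy')
a=cv2.resize(s[160:260,270:400],(520,400),interpolation=cv2.INTER_CUBIC); save('c1',a)
a=np.hstack([cv2.resize(t[235:335,300:400],(400,400),interpolation=cv2.INTER_CUBIC),cv2.resize(t[240:340,140:240],(400,400),interpolation=cv2.INTER_CUBIC)]); save('c2',a)
a=cv2.resize(s[260:360,395:515],(720,600),interpolation=cv2.INTER_CUBIC); save('c3',a)
E
```

```text
scene insert 0.84 [193.0, 218.1, 24.4, 35.7] 204.8 235.0 706
scene insert 0.78 [274.3, 307.5, 38.8, 35.0] 292.8 326.1 870
scene insert 0.67 [307.7, 203.0, 37.8, 37.4] 325.7 222.1 771
top insert 0.96 [359.5, 173.9, 21.3, 26.9] 370.9 186.8 377
top insert 0.76 [250.0, 183.2, 27.1, 27.3] 263.7 195.7 345
top insert 0.69 [311.3, 258.3, 22.8, 25.2] 321.6 268.8 352
top insert 0.36 [353.3, 249.5, 25.4, 24.5] 367.7 261.6 361
top bed 0.97 [136.0, 216.8, 113.6, 174.9] 194.0 290.7 11784
```

View pics/c1.png

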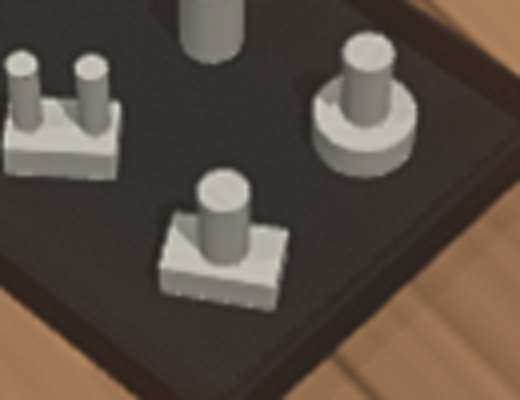

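View pics/c2.png

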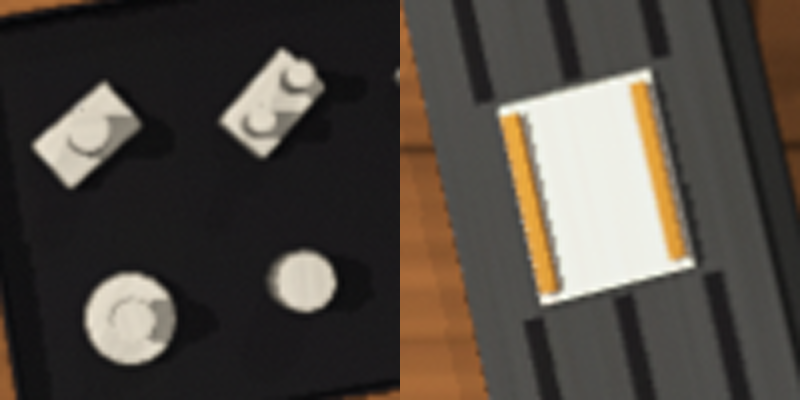

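View pics/c3.png

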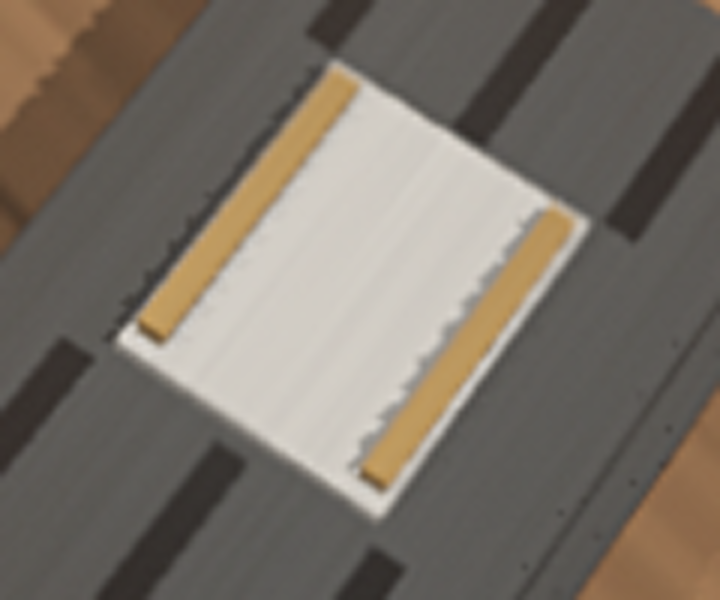

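```bash
cat > fit.py <<'E'
from h import *
def up(p,s,o): p=np.array(p,float); return (p+.5)/s-.5+np.array(o)
def fit(obs,L,W,x0,zfree,z):
    # obs: {cam:(uv[n,2], local pts[n,3])}
    def res(p):
        zz=p[3] if zfree else z
        c,s=np.cos(p[2]),np.sin(p[2]); R=np.array([[c,-s,0],[s,c,0],[0,0,1]])
        return np.concatenate([(proj(k,l@R.T+[p[0],p[1],zz])-uv).ravel() for k,(uv,l) in obs.items()])
    r=least_squares(res,x0+([z] if zfree else [])); return r.x, np.sqrt((r.fun**2).mean())
def rect(L,W,z=0): return np.array([[L/2,W/2,z],[-L/2,W/2,z],[-L/2,-W/2,z],[L/2,-W/2,z]])
def show(n,r): p=r[0]; print(n,np.round(p[:2]*1000,1),'yaw',round(np.degrees(p[2]),2),np.round(p[3:]*1000,1),'rms',round(r[1],2))
E
cat > f1.py <<'E'
from fit import *
def best(n,obs,z,zf,xy):
    rs=[fit(obs,0,0,[*xy,a],zf,z) for a in np.radians([0,45,90,135,180,225,270,315])]
    show(n,min(rs,key=lambda r:r[1]))
T=up([[98,108],[250,70],[296,266],[141,305]],4,[140,240])
S=up([[335,62],[592,222],[380,520],[117,340]],6,[395,260])
# world mapping: top camera col=-y,row=-x
ft=rect(.1,.076)
xy=plane('top',T.mean(0),.07); print(xy, [plane('top',t,.07).round(3).tolist() for t in T],[plane('scene',t,.07).round(3).tolist() for t in S])
# order matching via nearest to T
wt=[plane('top',t,.07) for t in T]; ws=[plane('scene',t,.07) for t in S]
o=[int(np.argmin([np.hypot(*(a-b)) for b in ws])) for a in wt]; S=S[o]
# sequence T: side 0-1 is short? lens
print([np.hypot(*(wt[i]-wt[(i+1)%4])).round(4) for i in range(4)])
for seq in (rect(.1,.076),np.roll(rect(.1,.076),1,0),rect(.1,.076)[::-1]):
    best('bed top',{'top':(T,seq)},.07,False,xy);best('bed scene',{'scene':(S,seq)},.07,False,xy)
    best('bed both',{'top':(T,seq),'scene':(S,seq)},.07,False,xy)
T=up([[105,81],[142,125],[70,189],[32,146]],4,[300,235])
wt=[plane('top',t,.023) for t in T]
S=up([[175,212],[288,230],[278,288],[162,266]],4,[270,160])
ws=[plane('scene',t,.023) for t in S]
o=[int(np.argmin([np.hypot(*(a-b)) for b in ws])) for a in wt]; print(o); S=S[o]
print([np.hypot(*(wt[i]-wt[(i+1)%4])).round(4) for i in range(4)],[np.hypot(*(ws[o[i]]-ws[o[(i+1)%4]])).round(4) for i in range(4)])
xy=np.mean(wt,0)
pt=up([[223,190]],4,[270,160]); print('pintop scene',plane('scene',pt[0],.063),'top',plane('top',up([[92,135]],4,[300,235])[0],.063))
for seq in (rect(.05,.03),np.roll(rect(.05,.03),1,0),rect(.05,.03)[::-1],np.roll(rect(.05,.03)[::-1],1,0)):
    best('ins top',{'top':(T,seq)},.023,False,xy);best('ins scene',{'scene':(S,seq)},.023,False,xy)
    best('ins both',{'top':(T,seq),'scene':(S,seq)},.023,True,xy)
E
python3 f1.py
```

```text
[0.55800399 0.24428806] [[0.598, 0.294], [0.616, 0.219], [0.519, 0.195], [0.501, 0.27]] [[0.516, 0.198], [0.497, 0.272], [0.596, 0.297], [0.613, 0.222]]
[np.float64(0.0768), np.float64(0.1), np.float64(0.0775), np.float64(0.0997)]Traceback (most recent call last):
  File "f1.py", line 16, in <module>
    best('bed top',{'top':(T,seq)},.07,False,xy);best('bed scene',{'scene':(S,seq)},.07,False,xy)
    ~~~~^^^^^^^^^^^^^^^^^^^^^^^^^^^^^^^^^^^^^^^^
  File "f1.py", line 3, in best
    rs=[fit(obs,0,0,[*xy,a],zf,z) for a in np.radians([0,45,90,135,180,225,270,315])]
        ~~~^^^^^^^^^^^^^^^^^^^^^^
  File "fit.py", line 9, in fit
    r=least_squares(res,x0+([z] if zfree else [])); return r.x, np.sqrt((r.fun**2).mean())
    return func(*args, **kwargs)
    result = trf(vector_fun.fun, vector_fun.jac, x0, f0, J0, lb, ub, ftol, xtol,
                 gtol, max_nfev, x_scale, loss_function, tr_solver,
                 tr_options.copy(), verbose, callback=callback_wrapped)
    return trf_no_bounds(
        fun, jac, x0, f0, J0, ftol, xtol, gtol, max_nfev, x_scale,
        loss_function, tr_solver, tr_options, verbose, callback=callback)
    f_new = fun(x_new)
    self._update_fun()
    ~~~~~~~~~~~~~~~~^^
    self.f = self.fun_wrapped(xp_copy(self.x))
             ~~~~~~~~~~~~~~~~^^^^^^^^^^^^^^^^^
    return np.atleast_1d(self.fun(x))
                         ~~~~~~~~^^^
    return self.f(x, *self.args, **self.kwargs)
           ~~~~~~^^^^^^^^^^^^^^^^^^^^^^^^^^^^^^
  File "fit.py", line 8, in res
    return np.concatenate([(proj(k,l@R.T+[p[0],p[1],zz])-uv).ravel() for k,(uv,l) in obs.items()])
                            ~~~~^^^^^^^^^^^^^^^^^^^^^^^^
  File "h.py", line 6, in proj
    k=imaging.calibration(c); P=np.atleast_2d(P); q=P@np.array(k['view'])[:3,:3].T+np.array(k['view'])[:3,3]
ValueError: time passes only in moves, steps and waits
```

```bash
sed -i "s/k=imaging.calibration(c); P=/k=CAL(c); P=/" h.py; cat >> h.py <<'E'
import functools
@functools.lru_cache
def CAL(c): return imaging.calibration(c)
E
python3 f1.py; python3 -c "
from h import *;print(ctrl.get_obs()['clock'])"
```

```text
[0.55800399 0.24428806] [[0.598, 0.294], [0.616, 0.219], [0.519, 0.195], [0.501, 0.27]] [[0.516, 0.198], [0.497, 0.272], [0.596, 0.297], [0.613, 0.222]]
[np.float64(0.0768), np.float64(0.1), np.float64(0.0775), np.float64(0.0997)]
bed top [559.  244.3] yaw 162.2 [] rms 31.48
bed scene [552.6 245.2] yaw 503.04 [] rms 37.24
bed both [555.3 245. ] yaw 505.37 [] rms 34.51
bed top [558.7 244. ] yaw 369.6 [] rms 27.75
bed scene [554.2 245.6] yaw 360.33 [] rms 36.44
bed both [556.  245.1] yaw 364.48 [] rms 32.42
bed top [558.2 244.1] yaw 103.28 [] rms 5.93
bed scene [556.5 247.1] yaw 102.76 [] rms 7.69
bed both [557.1 246. ] yaw 102.97 [] rms 6.91
[3, 0, 1, 2]
[np.float64(0.03), np.float64(0.0501), np.float64(0.0298), np.float64(0.051)] [np.float64(0.0288), np.float64(0.0492), np.float64(0.0305), np.float64(0.0501)]
pintop scene [ 0.59147844 -0.01704933] top [ 0.59150033 -0.02070026]
ins top [594.2 -18.7] yaw 272.2 [] rms 13.99
ins scene [590.4 -16.6] yaw 234.58 [] rms 14.1
ins both [591.1 -18.7] yaw 235.5 [18.4] rms 14.06
ins top [594.2 -18.8] yaw -48.44 [] rms 10.17
ins scene [590.9 -16.1] yaw -46.16 [] rms 10.18
ins both [591.6 -18. ] yaw 312.8 [20.] rms 10.2
ins top [594.2 -18.7] yaw 40.59 [] rms 4.88
ins scene [590.9 -15.9] yaw 43.77 [] rms 5.34
ins both [592.1 -17.1] yaw 402.56 [22.8] rms 5.19
ins top [594.2 -18.8] yaw -49.15 [] rms 0.14
ins scene [591.2 -15.7] yaw 311.17 [] rms 0.31
ins both [592.3 -17.1] yaw 311.01 [22.6] rms 0.83
0.3
```

Request:
servo_tool --targets '[[[-28.8,-19.4,0,0,0,0],[-28.8,-19.4,0,0,0,0],[-28.8,-19.4,0,0,0,0],[-28.8,-19.4,0,0,0,0],[-28.8,-19.4,0,0,0,0],[-28.8,-19.4,0,0,0,0],[-28.8,-19.4,0,0,0,0],[-28.8,-19.4,0,0,0,0],[-28.8,-19.4,0,0,0,0],[-28.8,-19.4,0,0,0,0]]]' --grip 60

```text
clock: 1.13
eef_pos: [0.3642, 0.2445, 0.2315]
eef_rot: [[-0.966, 0.257, 0.001], [0.257, 0.966, 0.0], [-0.001, 0.001, -1.0]]
force: [0.6, -0.3, 1.5]
opening: 0.0511
```

Request:
servo_tool --targets '[[[-28.8,-19.4,7,0,0,0],[-28.8,-19.4,7,0,0,0],[-28.8,-19.4,7,0,0,0],[-28.8,-19.4,7,0,0,0],[-28.8,-19.4,7,0,0,0],[-28.8,-19.4,7,0,0,0],[-28.8,-19.4,7,0,0,0],[-28.8,-19.4,7,0,0,0],[-28.8,-19.4,7,0,0,0],[-28.8,-19.4,7,0,0,0]]]'

```text
clock: 1.97
eef_pos: [0.5927, -0.0171, 0.1608]
eef_rot: [[-0.966, 0.257, -0.0], [0.257, 0.966, 0.0], [0.0, 0.0, -1.0]]
force: [0.4, 0.3, 0.3]
opening: 0.0514
```

Request:
servo_tool --targets '[[[0,0,0,0,0,0],[0,0,7,0,0,0],[0,0,7,0,0,0],[0,0,7,0,0,0],[0,0,7,0,0,0],[0,0,7,0,0,0],[0,0,5,0,0,0],[0,0,0,0,0,0],[0,0,0,0,0,0],[0,0,0,0,0,0]]]'

```text
clock: 2.8
eef_pos: [0.592, -0.0154, 0.1217]
eef_rot: [[-0.967, 0.257, 0.001], [0.257, 0.967, -0.0], [-0.001, 0.0, -1.0]]
force: [1.4, 1.0, -0.3]
opening: 0.0513
```

```bash
python3 - <<'E'
from h import *
for c in ("scene","top"):
    im=imaging.grab_frame(c); save(c+"1",im); np.save(c+"1.npy",im)
o=ctrl.get_obs(); print(o['clock'],o['eef_pos'],o['eef_rot'].round(4),o['opening'],o['joint_positions'])
s=np.load('scene1.npy');t=np.load('top1.npy')
save('d1',cv2.resize(s[120:260,240:430],(760,560),interpolation=cv2.INTER_CUBIC))
save('d2',cv2.resize(t[210:350,270:460],(760,560),interpolation=cv2.INTER_CUBIC))
E
```

```text
2.9 [ 0.59229117 -0.01558378  0.1220253 ] [[-9.665e-01  2.568e-01  1.300e-03]
 [ 2.568e-01  9.665e-01 -2.000e-04]
 [-1.300e-03  1.000e-04 -1.000e+00]] 0.0512358742053564 [-7.99019325e+00  1.28573459e+01  4.41331994e+00  8.14833082e+01
 -3.42733504e-04  6.89003370e+00]
```

View pics/d1.png

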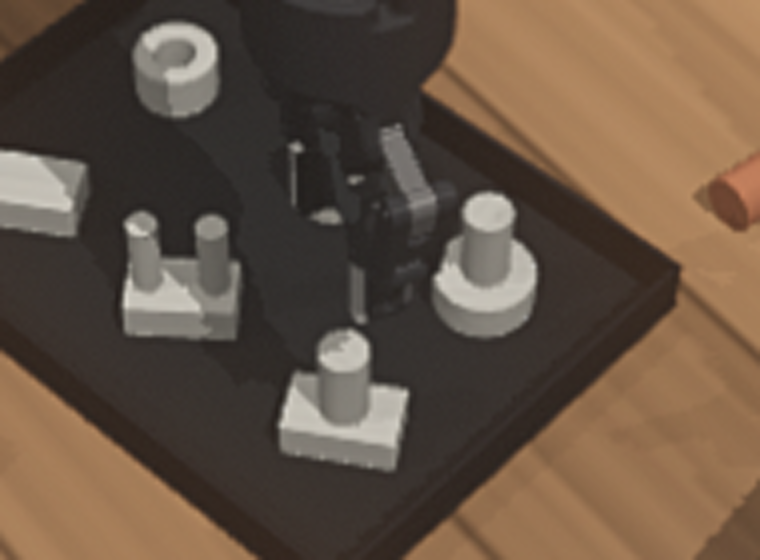

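View pics/top1.png

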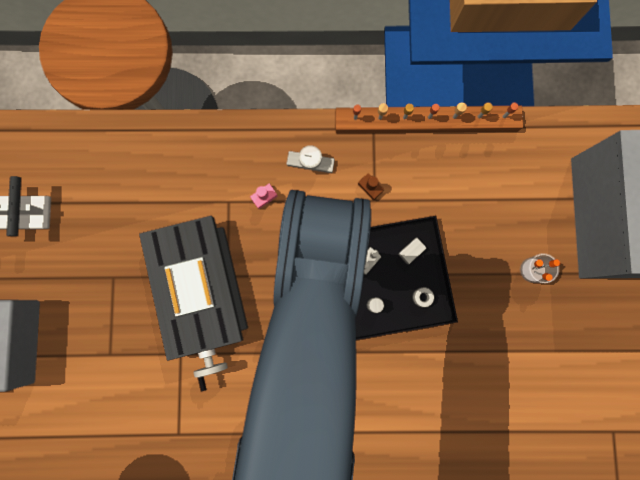

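```bash
python3 - <<'E'
from h import *
p=np.array([.5923,-.0156,.122]); y=np.array([.2568,.9665,0]); x=np.array([-.9665,.2568,0])
s=np.load('scene1.npy')
im=cv2.resize(s[120:260,240:430],(760,560),interpolation=cv2.INTER_CUBIC)
for dz in (0.007,):
  for sg in (1,-1):
    for w in (-.011,.011):
      u=(proj('scene',p+sg*y*.0256+x*w+[0,0,dz])[0]-[240,120]+.5)*4-.5; print(sg,w,u); cv2.circle(im,tuple(int(round(a)) for a in u),3,(255,0,0),-1)
im=np.clip(im.astype(float)*1.7,0,255).astype(np.uint8)
save('d3',cv2.resize(im[60:460,200:560],None,fx=1.5,fy=1.5))
E
```

```text
1 -0.011 [342.55651799 307.11706254]
1 0.011 [395.58113263 289.65486329]
-1 -0.011 [292.31326951 212.59704682]
-1 0.011 [344.01374821 196.12923171]
```

View pics/d3.png

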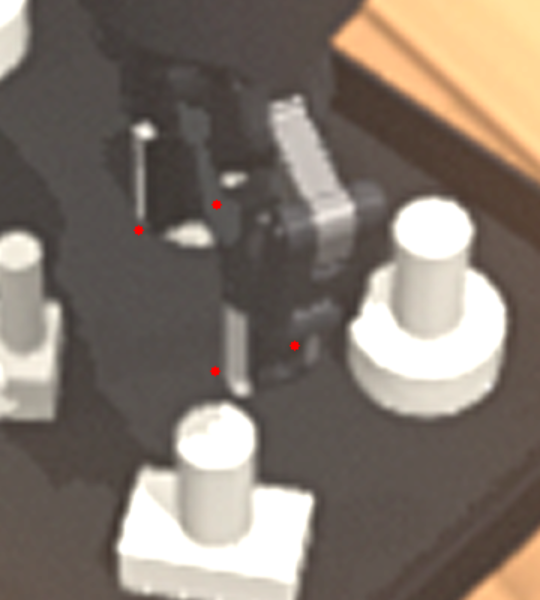

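Request:
servo_tool --targets '[[[-0.5,-1.9,10,0,0,0],[0,0,14,0,0,0],[0,0,14,0,0,0],[0,0,14,0,0,0],[0,0,12,0,0,0],[0,0,10,0,0,0],[0,0,8,0,0,0],[0,0,6,0,0,0],[0,0,3,0,0,0],[0,0,0,0,0,0]]]'

```text
clock: 3.73
eef_pos: [0.5915, -0.0175, 0.0296]
eef_rot: [[-0.966, 0.257, -0.001], [0.257, 0.966, 0.0], [0.001, -0.0, -1.0]]
force: [-0.6, -0.0, -0.0]
opening: 0.0511
```

```bash
python3 - <<'E'
from h import *
s=imaging.grab_frame('scene'); o=ctrl.get_obs(); print(o['clock'],o['eef_pos'],o['force'])
im=cv2.resize(s[150:270,260:420],(800,600),interpolation=cv2.INTER_CUBIC)
save('e1',np.clip(im.astype(float)*1.6,0,255).astype(np.uint8))
E
```

```text
3.7833 [ 0.59190442 -0.01753237  0.03032072] [-0.02138352  0.62258883 -0.60768936]
```

View pics/e1.png

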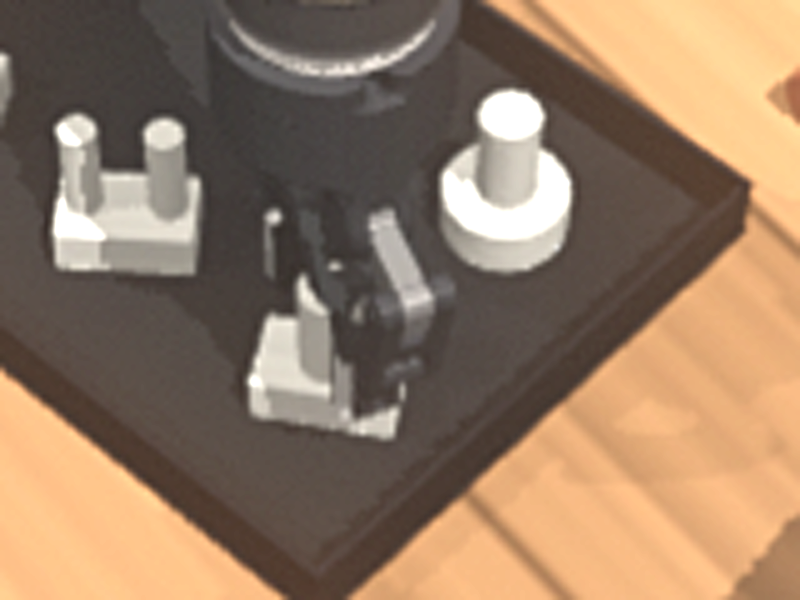

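The pin sits between the jaws (pin at crop 315,320; fingers at 275,250 and 370,370), and the neighbours are clear. I'll close now.

Request:
servo_tool --targets '[[[0,0,0,0,0,0],[0,0,0,0,0,0],[0,0,0,0,0,0],[0,0,0,0,0,0],[0,0,0,0,0,0],[0,0,0,0,0,0],[0,0,0,0,0,0],[0,0,0,0,0,0],[0,0,0,0,0,0],[0,0,0,0,0,0]]]' --grip 0 --squeeze 50

```text
clock: 4.62
eef_pos: [0.5927, -0.0174, 0.0314]
eef_rot: [[-0.967, 0.257, 0.002], [0.257, 0.967, 0.0], [-0.002, 0.001, -1.0]]
force: [-0.8, 2.1, 5.7]
opening: 0.0208
```

Request:
servo_tool --targets '[[[0,0,-2,0,0,0],[0,0,-5,0,0,0],[0,0,-10,0,0,0],[0,0,-16,0,0,0],[0,0,-20,0,0,0],[0,0,-20,0,0,0],[0,0,-20,0,0,0],[0,0,-20,0,0,0],[0,0,-15,0,0,0],[0,0,-12,0,0,0]]]'

```text
clock: 5.45
eef_pos: [0.5919, -0.0178, 0.1719]
eef_rot: [[-0.966, 0.257, 0.001], [0.257, 0.966, -0.001], [-0.001, -0.0, -1.0]]
force: [0.1, 0.1, -4.3]
opening: 0.0206
```

```bash
python3 - <<'E'
from h import *
s=imaging.grab_frame('scene'); o=ctrl.get_obs(); print(o['clock'],o['eef_pos'],o['force'],o['opening'])
im=cv2.resize(s[60:240,240:440],(800,720),interpolation=cv2.INTER_CUBIC)[:600]
save('e2',np.clip(im.astype(float)*1.6,0,255).astype(np.uint8))
E
sed -i '/^T=up(\[\[98/i B=np.roll(rect(.1,.076)[::-1],1,0)' f1.py; sed -i 's/for seq in (rect(.1,.076).*/for seq in (B,):/' f1.py; python3 f1.py | grep bed
```

```text
5.5 [ 0.59305656 -0.01794473  0.17441526] [ 0.19301234  1.40630697 -1.06694709] 0.02051552869987686
bed top [558.3 244.3] yaw 13.76 [] rms 0.23
bed scene [555.8 247.4] yaw 13.93 [] rms 0.22
bed both [556.8 246.3] yaw 13.9 [] rms 0.86
```

View pics/e2.png

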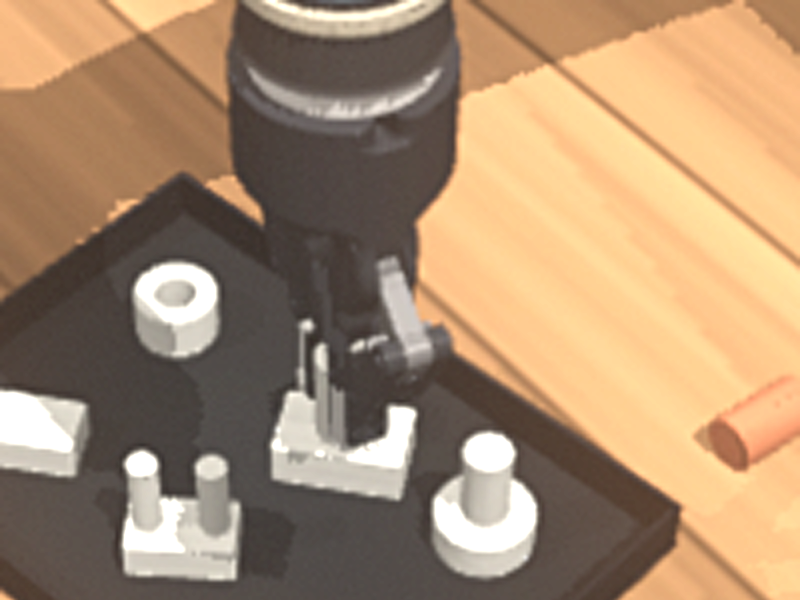

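Request:
servo_tool --targets '[[[5.3,12.5,0,0,0,0],[10.2,24.5,0,0,0,0],[11.4,27.2,0,0,0,0],[11.4,27.2,0,0,0,0],[11.4,27.2,0,0,0,0],[11.4,27.2,0,0,0,0],[11.4,27.2,0,0,0,0],[11.4,27.2,0,0,0,0],[11.4,27.2,0,0,0,0],[7.0,17.3,0,0,0,0]]]'

```text
clock: 6.33
eef_pos: [0.5534, 0.2486, 0.168]
eef_rot: [[-0.967, 0.254, -0.004], [0.254, 0.967, 0.001], [0.004, -0.0, -1.0]]
force: [0.5, -0.1, -3.6]
opening: 0.0211
```

Request:
servo_tool --targets '[[[0,0,0,0,0,-5.0],[0,0,0,0,0,-6.7],[0,0,0,0,0,-6.7],[0,0,0,0,0,-6.7],[0,0,0,0,0,-6.7],[0,0,0,0,0,-6.7],[0,0,0,0,0,-6.7],[0,0,0,0,0,-6.7],[0,0,0,0,0,-6.0],[0,0,0,0,0,-5.0]]]'

```text
clock: 7.17
eef_pos: [0.5542, 0.2456, 0.168]
eef_rot: [[-0.665, -0.747, -0.004], [-0.747, 0.665, -0.001], [0.003, 0.002, -1.0]]
force: [-0.6, 0.0, -3.9]
opening: 0.0206
```

Request:
servo_tool --targets '[[[0,0,6,0,0,0],[0,0,10,0,0,0],[0,0,12,0,0,0],[0,0,12,0,0,0],[0,0,10,0,0,0],[0,0,6,0,0,0],[0,0,4,0,0,0],[0,0,0,0,0,0],[0,0,0,0,0,0],[0,0,0,0,0,0]]]'

```text
clock: 8.0
eef_pos: [0.5565, 0.2454, 0.1112]
eef_rot: [[-0.669, -0.743, 0.002], [-0.743, 0.669, 0.001], [-0.001, -0.001, -1.0]]
force: [-0.2, 0.1, -3.2]
opening: 0.0207
```

```bash
python3 - <<'E'
from h import *
for c in ("scene","top"):
    im=imaging.grab_frame(c); save(c+"2",im); np.save(c+"2.npy",im)
o=ctrl.get_obs(); print(o['clock'],o['eef_pos'],o['eef_rot'].round(4),o['force'],o['opening'])
s=np.load('scene2.npy')
im=cv2.resize(s[230:360,385:515],(600,600),interpolation=cv2.INTER_CUBIC)
save('f1',np.clip(im.astype(float)*1.3,0,255).astype(np.uint8))
E
```

```text
8.1 [0.55659134 0.24542645 0.1114607 ] [[-6.690e-01 -7.433e-01  2.000e-03]
 [-7.433e-01  6.690e-01  6.000e-04]
 [-1.800e-03 -1.100e-03 -1.000e+00]] [-0.46294566  0.44387673 -4.74509272] 0.020746679343631003
```

View pics/f1.png

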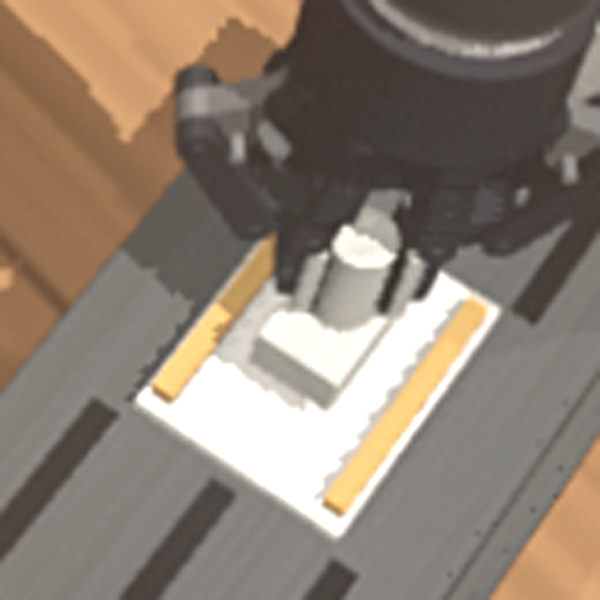

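View pics/top2.png

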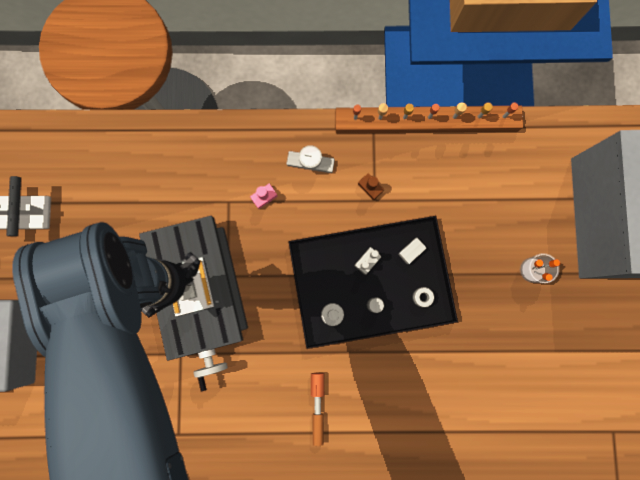

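```bash
python3 - <<'E'
from fit import *
s=600/130
P=up([[255,343],[325,385],[393,310]],s,[385,230]); Q=up([[255,361],[325,407]],s,[385,230])
zb=.1114-.0275
for z,pts in ((zb+.02,P),(zb,Q)):
    w=np.array([plane('scene',p,z) for p in pts]); print(w.round(4).tolist())
    d=w[1]-w[0]; print('short len',np.hypot(*d),'dir',np.degrees(np.arctan2(d[1],d[0])))
    if len(w)>2: e=w[2]-w[1]; print('long dir',np.degrees(np.arctan2(e[1],e[0])))
    bed=np.array([.5558,.2474]); c,sn=np.cos(np.radians(13.85)),np.sin(np.radians(13.85))
    R=np.array([[c,sn],[-sn,c]]); print('in bed',(R@(w-bed).T).T.round(4).tolist())
E
```

```text
[[0.5864, 0.2408], [0.5794, 0.2645], [0.5445, 0.259]]
short len 0.024784529835555805 dir 106.417124823506
long dir -171.05554118953847
in bed [[0.0281, -0.0138], [0.027, 0.011], [-0.0082, 0.014]]
[[0.5809, 0.2396], [0.5746, 0.2649]]
short len 0.026054200690368637 dir 103.84792152174356
in bed [[0.0225, -0.0135], [0.0225, 0.0125]]
```

```bash
cat > ov.py <<'E'
from fit import *
def overlay(img,name,dx,dy,yaw,zb,box=(410,270,490,335),s=9.2,bed=(.5558,.2474)):
    x0,y0,x1,y1=box; im=cv2.resize(img[y0:y1,x0:x1],None,fx=s,fy=s,interpolation=cv2.INTER_CUBIC)
    a=np.radians(13.85);B=np.array([[np.cos(a),-np.sin(a)],[np.sin(a),np.cos(a)]])
    b=np.radians(yaw);I=np.array([[np.cos(b),-np.sin(b)],[np.sin(b),np.cos(b)]])
    def px(l): 
        l=np.array(l); xy=(B@(I@l[:,:2].T+np.array([[dx],[dy]]))).T+bed
        uv=proj('scene',np.c_[xy,l[:,2]+zb]); return np.round((uv-[x0,y0]+.5)*s-.5).astype(np.int32)
    for z in (0,.02): cv2.polylines(im,[px(rect(.05,.03,z))],True,(255,0,0) if z else (0,0,255),1)
    t=np.linspace(0,2*np.pi,40); cv2.polylines(im,[px(np.c_[.011*np.cos(t),.011*np.sin(t),0*t+.06])],True,(0,160,0),1)
    save(name,im)
E
python3 - <<'E'
from ov import *
overlay(np.load('scene2.npy'),'g1',0,0,0,.1114-.0275)
E
```

```text
(no output)
```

View pics/g1.png

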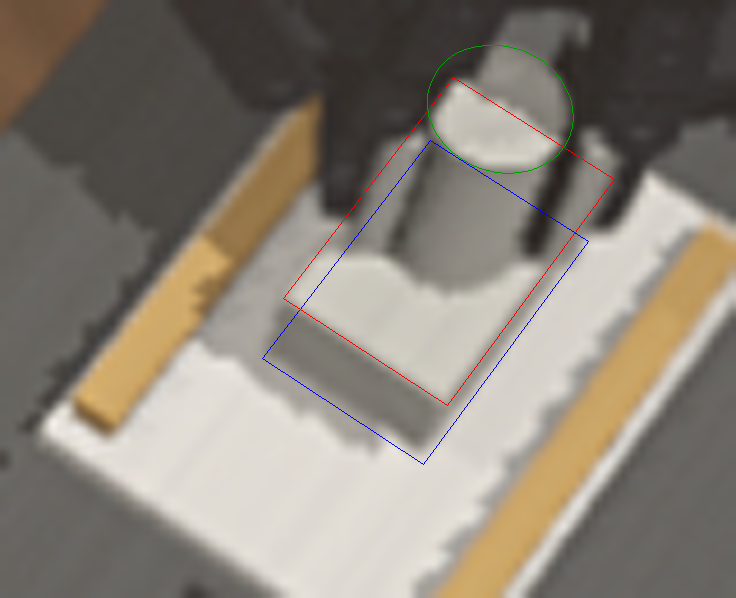

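Request:
servo_tool --targets '[[[0,0,3,0,0,0],[0,0,3,0,0,0],[0,0,2,0,0,0],[0,0,1,0,0,0],[0,0,1,0,0,0],[0,0,0,0,0,0],[0,0,0,0,0,0],[0,0,0,0,0,0],[0,0,0,0,0,0],[0,0,0,0,0,0]]]'

```text
clock: 8.93
eef_pos: [0.556, 0.2453, 0.1005]
eef_rot: [[-0.669, -0.743, 0.0], [-0.743, 0.669, 0.0], [-0.0, -0.0, -1.0]]
force: [0.6, -0.3, -3.8]
opening: 0.0205
```

```bash
python3 - <<'E'
from ov import *
im=imaging.grab_frame('scene'); o=ctrl.get_obs(); z=o['eef_pos'][2];print(o['clock'],o['eef_pos'],o['force'],o['eef_rot'][:,1].round(3))
overlay(im,'g2',0,0,0,z-.0275)
E
```

```text
8.9833 [0.5559459  0.24524496 0.10046623] [-0.03494366 -0.01953589 -4.4728588 ] [-0.743  0.669 -0.   ]
```

View pics/g2.png

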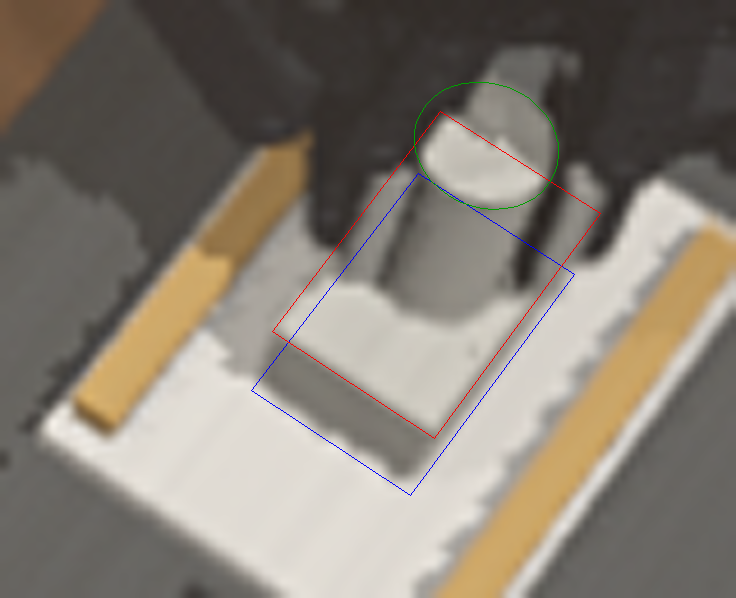

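Request:
servo_tool --targets '[[[0,0,0.6,0,0,0],[0,0,0.6,0,0,0],[0,0,0.6,0,0,0],[0,0,0.4,0,0,0],[0,0,0,0,0,0],[0,0,0,0,0,0],[0,0,0,0,0,0],[0,0,0,0,0,0],[0,0,0,0,0,0],[0,0,0,0,0,0]]]'

```text
clock: 9.82
eef_pos: [0.5559, 0.2452, 0.0982]
eef_rot: [[-0.669, -0.743, 0.0], [-0.743, 0.669, 0.0], [-0.0, -0.0, -1.0]]
force: [-0.3, -1.0, -3.4]
opening: 0.021
```

Request:
servo_tool --targets '[[[0,0,0.4,0,0,0],[0,0,0.4,0,0,0],[0,0,0.4,0,0,0],[0,0,0,0,0,0],[0,0,0,0,0,0],[0,0,0,0,0,0],[0,0,0,0,0,0],[0,0,0,0,0,0],[0,0,0,0,0,0],[0,0,0,0,0,0]]]'

```text
clock: 10.65
eef_pos: [0.5559, 0.2453, 0.0974]
eef_rot: [[-0.669, -0.743, 0.0], [-0.743, 0.669, 0.0], [-0.0, -0.0, -1.0]]
force: [-1.5, -0.3, 1.3]
opening: 0.021
```

```bash
python3 - <<'E'
from ov import *
im=imaging.grab_frame('scene'); o=ctrl.get_obs(); z=o['eef_pos'][2];print(o['clock'],o['eef_pos'],o['force'],o['ft_torque'])
overlay(im,'g3',0,0,0,.07)
E
```

```text
10.7 [0.55595811 0.24526139 0.09739179] [-1.80539611 -1.83381317  2.14318611] [-0.13394901  0.4472504   0.04879994]
```

View pics/g3.png

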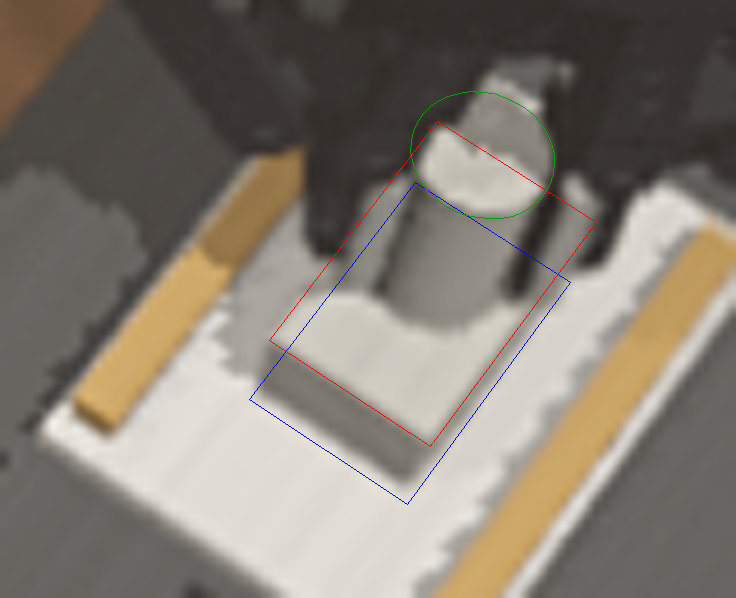

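Request:
servo_tool --targets '[[[0,0,0.3,0,0,0],[0,0,0.3,0,0,0],[0,0,0,0,0,0],[0,0,0,0,0,0],[0,0,0,0,0,0],[0,0,0,0,0,0],[0,0,0,0,0,0],[0,0,0,0,0,0],[0,0,0,0,0,0],[0,0,0,0,0,0]]]' --squeeze 20

```text
clock: 11.53
eef_pos: [0.556, 0.2453, 0.0974]
eef_rot: [[-0.669, -0.743, 0.001], [-0.743, 0.669, 0.0], [-0.001, -0.0, -1.0]]
force: [-3.8, -0.4, 5.6]
opening: 0.0207
```

```bash
python3 - <<'E'
from ov import *
im=imaging.grab_frame('scene'); o=ctrl.get_obs(); z=o['eef_pos'][2];print(o['clock'],o['eef_pos'],o['force'],o['ft_torque'])
overlay(im,'g4',0,0,0,.07)
E
```

```text
11.5833 [0.55595162 0.24534235 0.09736512] [-3.51725304 -0.37508888  5.47914789] [-0.1654662   0.6855681   0.01968053]
```

View pics/g4.png

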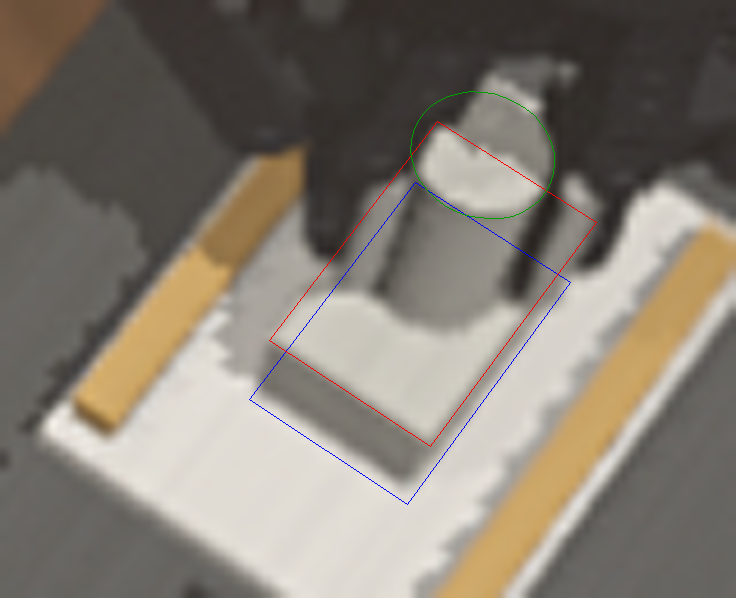

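```bash
cat > ov2.py <<'E'
from fit import *
from scipy.spatial.transform import Rotation as Ro
def ov2(img,name,tilts,box=(425,275,475,330),s=11,dx=0,dy=0):
    # tilt about bed y axis (deg), about bed x
    x0,y0,x1,y1=box; outs=[]
    for (tx,ty) in tilts:
        im=cv2.resize(img[y0:y1,x0:x1],None,fx=s,fy=s,interpolation=cv2.INTER_CUBIC)
        R=Ro.from_euler('z',13.85,degrees=True)*Ro.from_euler('xyz',[tx,ty,0],degrees=True)
        off=np.array([.5558,.2474,.07])+Ro.from_euler('z',13.85,degrees=True).apply([dx,dy,0])
        corners=R.apply(rect(.05,.03)); off[2]-=corners[:,2].min()
        def px(l): return np.round((proj('scene',R.apply(np.array(l)-[0,0,.04])+[0,0,.04]+off)-[x0,y0]+.5)*s-.5).astype(np.int32)
        for z in (0,.02): cv2.polylines(im,[px(rect(.05,.03,z))],True,(255,0,0) if z else (0,0,255),1)
        t=np.linspace(0,2*np.pi,40)
        for z in (.02,.06): cv2.polylines(im,[px(np.c_[.011*np.cos(t),.011*np.sin(t),0*t+z])],True,(0,160,0),1)
        outs.append(im)
    save(name,np.hstack(outs)[:600,:800] if len(outs)>1 else outs[0])
E
python3 - <<'E'
from ov2 import *
im=cv2.cvtColor(cv2.imread('pics/top2.png'),cv2.COLOR_BGR2RGB)
s=imaging.grab_frame('scene'); np.save('s5.npy',s); t=imaging.grab_frame('top')
ov2(s,'h1',[(0,0),(0,6)],s=7.9)
save('h2',cv2.resize(t[240:330,150:240],(600,600),interpolation=cv2.INTER_CUBIC))
E
```

```text
(no output)
```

View pics/h1.png

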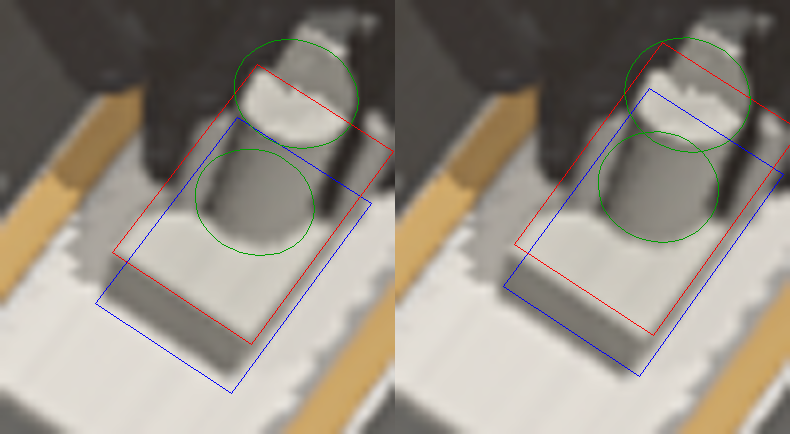

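View pics/h2.png

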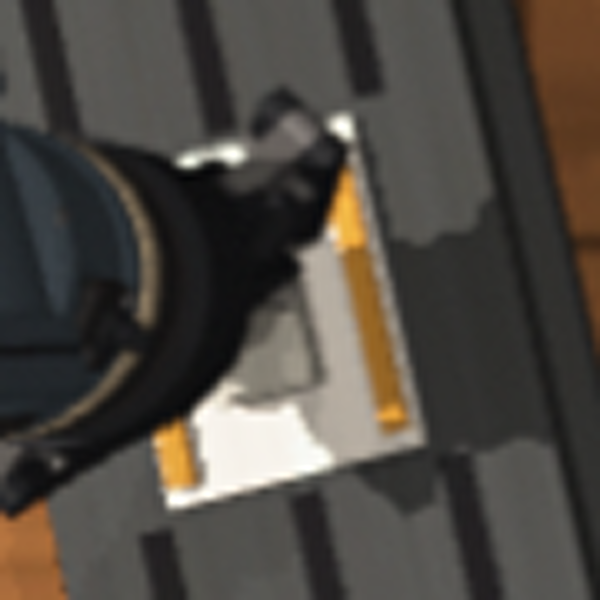

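```bash
python3 - <<'E'
from fit import *
s=np.load('scene0.npy'); box=(300,195,355,250); k=7
im=cv2.resize(s[box[1]:box[3],box[0]:box[2]],None,fx=k,fy=k,interpolation=cv2.INTER_CUBIC)
a=np.radians(-48.83); R=np.array([[np.cos(a),-np.sin(a),0],[np.sin(a),np.cos(a),0],[0,0,1]])
for z in (0,.02): cv2.polylines(im,[np.round((proj('scene',rect(.05,.03,z)@R.T+[.5912,-.0157,.003])-[box[0],box[1]]+.5)*k).astype(np.int32)],True,(255,0,0) if z else (0,0,255),1)
t=np.linspace(0,2*np.pi,40)
for z in (.02,.06): cv2.polylines(im,[np.round((proj('scene',np.c_[.011*np.cos(t),.011*np.sin(t),0*t+z]@R.T+[.5912,-.0157,.003])-[box[0],box[1]]+.5)*k).astype(np.int32)],True,(0,160,0),1)
s=np.load('s5.npy'); b=cv2.resize(s[280:330,425:475],(385,385),interpolation=cv2.INTER_NEAREST)
save('i1',np.hstack([im,b])) if im.shape[0]==b.shape[0] else save('i1',im)
E
```

```text
(no output)
```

View pics/i1.png

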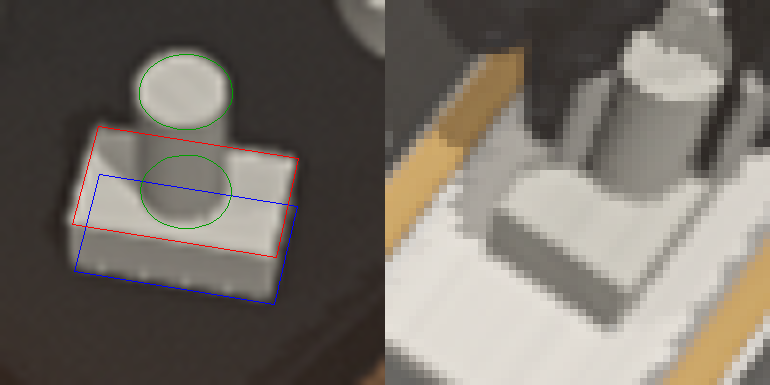

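Request:
servo_tool --targets '[[[0,0,0,0,0,0],[0,0,0,0,0,0],[0,0,0,0,0,0],[0,0,0,0,0,0],[0,0,0,0,0,0],[0,0,0,0,0,0],[0,0,0,0,0,0],[0,0,0,0,0,0],[0,0,0,0,0,0],[0,0,0,0,0,0]]]' --grip 60

```text
clock: 12.52
eef_pos: [0.5559, 0.2453, 0.0963]
eef_rot: [[-0.669, -0.743, 0.0], [-0.743, 0.669, 0.0], [-0.0, 0.0, -1.0]]
force: [0.4, 0.5, 0.2]
opening: 0.0512
```

Request:
servo_tool --targets '[[[0,0,-3,0,0,0],[0,0,-6,0,0,0],[0,0,-10,0,0,0],[0,0,-15,0,0,0],[0,0,-20,0,0,0],[0,0,-20,0,0,0],[0,0,-20,0,0,0],[0,0,-20,0,0,0],[0,0,-15,0,0,0],[0,0,-10,0,0,0]]]'

```text
clock: 13.35
eef_pos: [0.5568, 0.2455, 0.2392]
eef_rot: [[-0.669, -0.743, 0.005], [-0.743, 0.669, 0.002], [-0.004, -0.003, -1.0]]
force: [-0.3, 0.3, 1.1]
opening: 0.0511
```

Request:
servo_tool --targets '[[[15,10,0,0,0,0],[20,15,0,0,0,0],[20,15,0,0,0,0],[20,15,0,0,0,0],[20,15,0,0,0,0],[20,15,0,0,0,0],[20,15,0,0,0,0],[15,10,0,0,0,0],[0,0,0,0,0,0],[0,0,0,0,0,0]]]'

```text
clock: 14.18
eef_pos: [0.3737, 0.2074, 0.2362]
eef_rot: [[-0.669, -0.744, 0.002], [-0.744, 0.669, 0.001], [-0.002, -0.001, -1.0]]
force: [0.4, -0.5, 0.1]
opening: 0.0515
```

```bash
python3 - <<'E'
from h import *
s=imaging.grab_frame('scene'); t=imaging.grab_frame('top'); save('scene9',s); np.save('s9.npy',s); save('top9',t); np.save('t9.npy',t)
o=ctrl.get_obs(); print(o['clock'],o['eef_pos'],o['force'])
save('j1',np.hstack([cv2.resize(s[260:360,400:500],(400,400),interpolation=cv2.INTER_CUBIC),cv2.resize(t[240:340,140:240],(400,400),interpolation=cv2.INTER_CUBIC)]))
E
```

```text
14.2833 [0.37456702 0.20751357 0.23563272] [0.43494729 0.10635278 0.30364147]
```

View pics/j1.png

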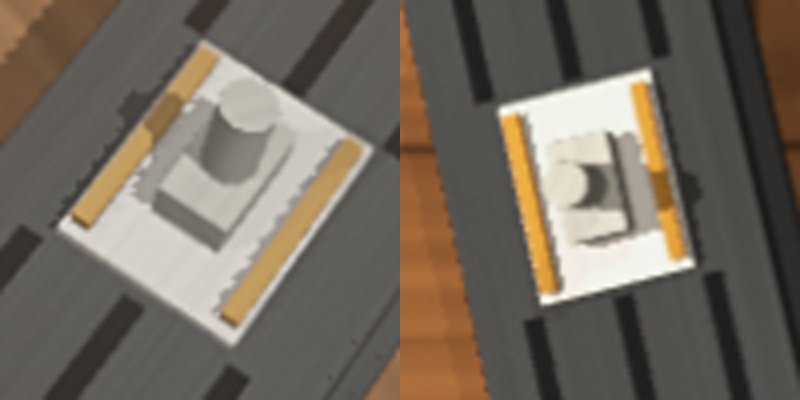

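View pics/scene9.png

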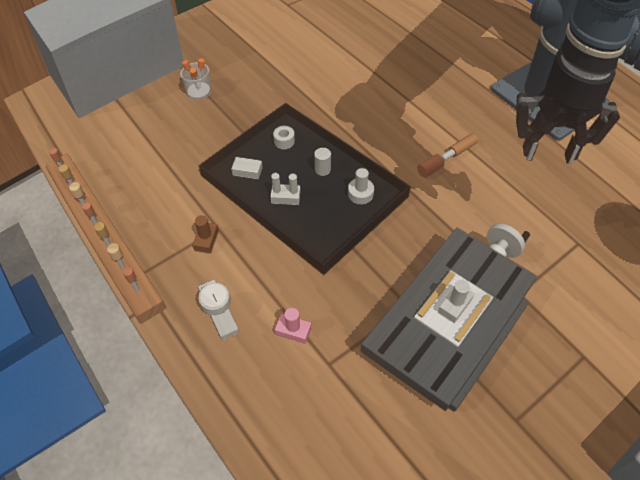

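```bash
python3 - <<'E'
from fit import *
t=np.load('t9.npy'); s=np.load('s9.npy')
def draw(c,img,box,k,bed,dx,dy,yaw):
    im=cv2.resize(img[box[1]:box[3],box[0]:box[2]],None,fx=k,fy=k,interpolation=cv2.INTER_CUBIC)
    def rot(a): a=np.radians(a); return np.array([[np.cos(a),-np.sin(a),0],[np.sin(a),np.cos(a),0],[0,0,1]])
    f=lambda l:np.round((proj(c,(l@rot(yaw).T+[dx,dy,0])@rot(13.85).T+[*bed,.07])-[box[0],box[1]]+.5)*k-.5).astype(np.int32)
    for z in (0,.02): cv2.polylines(im,[f(rect(.05,.03,z))],True,(255,0,0) if z else (0,0,255),1)
    a=np.linspace(0,2*np.pi,40); cv2.polylines(im,[f(np.c_[.011*np.cos(a),.011*np.sin(a),0*a+.06])],True,(0,160,0),1)
    return im
a=draw('scene',s,(430,270,480,330),8,(.5558,.2474),0,0,0); b=draw('top',t,(165,260,215,320),8,(.5583,.2443),0,0,0)
save('k1',np.hstack([a,b]))
E
```

```text
(no output)
```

View pics/k1.png

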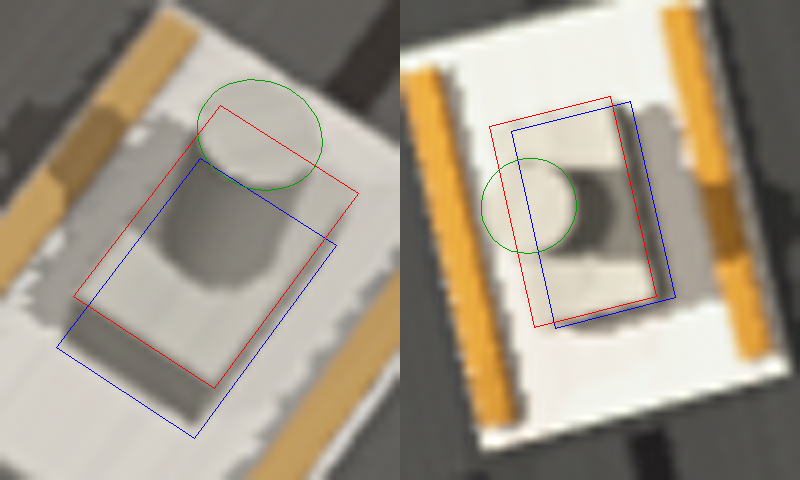

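```bash
python3 -c "
from h import *
a=np.load('scene0.npy').astype(int);b=np.load('s9.npy').astype(int)
print('twin/round diff',abs(a-b)[170:205,270:302].mean(),abs(a-b)[165:205,345:378].mean())
print(ctrl.job_done(), ctrl.get_obs()['clock'])"
```

```text
twin/round diff 3.0919642857142855 2.7553030303030304
the job is handed in; nothing more can be done
the job is handed in; nothing more can be done
```

I moved the one-pin, rectangular-foot insert from the crate to the cross slide and handed the job in. The clock read 14.3 s at the last check.

**Pick:** I took the insert at scene pixel (326,222), top pixel (321,268). It is the only bright part in the crate with a rectangular foot and a single pin. I gripped it by the pin.

**Set-down:** I turned it about 63° to line up with the strips and lowered it until the plate pushed back with about 6–10 N. Then I released it and moved the arm clear.

**Final checks:**
- **Placement:** In both cameras the insert stands upright between the strips, within about 1 mm of the plate centre and lengthwise with them as far as I can see.
- **Look-alikes:** The two-pin and round-footed inserts show no change in the pictures. The brown and pink look-alikes are also where they were.

**What disagreed:**
- **Camera offset:** The two cameras differ by about 3 mm in absolute position. They agree on the distance from insert to plate, so I used that.
- **Possible tilt:** While it was held and after release, the visible front face of the foot looked 1–2 px short, which could mean a slight tilt. A smaller shortfall of the same kind showed in the crate, where it stood flat, and after release both views matched an upright pose. I took it to be image blur.

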